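# Turn the varnished pitcher's handle to the fan and switch the fan on

## Task

The pitcher on the turntable has just been varnished and must not be touched. With a fingertip, gently push the arms of the turntable round until the pitcher's handle points straight at the middle of the little box fan, and push the toggle switch on top of the fan right over to its other side to switch it on. Pick nothing up, and leave the tin, the mug of brushes and the bowl alone.

Things in the scene. Friction and masses are not known exactly. Their poses are not given: they have to be found in the camera images.
- stand: Fixed base of the varnishing turntable: dark cast disc 170 mm across and 14 mm high with a short column. Origin on the turning axis at the work surface, z up; its +x axis points roughly towards the fan. On top of the turning part a round plate, radius 60 mm, its rubber face 70 mm above the work surface, carries the pitcher.
- wheel (a joint): Angle (rad) of the turning part, with four level arms at right angles, about the stand's vertical axis, counter-clockwise from above. Arm k lies at (this value + k*90 deg) from the stand's +x axis. It turns without end either way, needs about 0.5 N at 160 mm from the axis (friction 0.08 N m), hardly coasts and stays where it is left.
- hub (a point): Centre of the cross of arms, on the turning axis, 54 mm above the work surface, at the arms' mid-height. The arms reach 183 mm from here. Each arm is a steel square tube 14 mm wide, from 45 to 63 mm above the work surface, with a rubber end cap 10 mm long, 16 mm wide. Under the arms, outside the base disc (85 mm radius), there is free space down to the work surface.
- pitcher: Freshly varnished terracotta pitcher, loose on the middle of the turntable, turning with it by friction: 92 mm across, 145 mm high, about 0.6 kg. Origin at the centre of its underside, 70 mm above the work surface, z up. Its loop handle sticks out along its +x to 82 mm from its axis, 44 to 140 mm above its underside; spout along -x. Its yaw has no fixed relation to the arms.
- fan: Heavy grey box fan, fixed, square housing 200 mm wide (its y), 80 mm deep (its x), top face 210 mm above the work surface, round grille on the front. Origin at the centre of its underside, z up; the front looks along its -x, roughly at the turntable, whose axis is about 0.33 to 0.37 m away.
- switch_pivot (a point): Pivot of the fan's toggle switch, in the middle of the fan's top, 212 mm above the work surface.
- toggle (a joint): Angle (rad) of the fan's toggle switch, a black paddle 40 mm long from its pivot, 14 mm wide (along the fan's x) and 9 mm thick (11 mm at its end). 0 = off, leaning 0.45 rad from upright towards the fan's +y (the robot's side); 0.9 = on, leaning 0.45 rad towards the fan's -y. It is pushed over with about 1 N at its end and stays where it is left.
- toggle_tip (a point): Outer end of the toggle paddle, 40 mm from the pivot; 248 mm above the work surface when off or on.
- tin: Bystander: closed steel varnish tin, 84 mm across, 115 mm high, on the work surface. Origin at the centre of its underside.
- brush_mug: Bystander: white mug with brushes standing in it, 76 mm across with a handle, about 205 mm high over the brushes. Origin at the centre of its underside.
- bowl: Bystander: small blue bowl, 100 mm across, 45 mm high. Origin at the centre of its underside.
There are look-alikes about, which are no part of the job. Several things look just like the fan: the one meant starts farthest from the robot's base.

How it is judged (in metres and radians):
At the end, for the whole second after the job is handed in: The line from the pitcher's axis through its handle passes within 50 mm of the fan's middle (about 8 deg); the toggle is on (above 0.75 rad); the pitcher stands upright and still within 15 mm of the turntable's axis; the turntable is at rest (x of fan in the frame of pitcher above 0.2 m and y of fan in the frame of pitcher between -0.05 and 0.05 m and value of joint toggle above 0.75 rad and horizontal distance between pitcher and stand below 0.015 m and height (world z) of pitcher below 0.075 m and angle between pitcher's own z axis and vertical below 0.06 rad and linear speed of pitcher below 0.02 m/s and velocity of joint wheel between -0.05 and 0.05 rad/s); the robot touches nothing.
It fails at once if the wet pitcher touched by the robot (contact force between any of the fingers, the arm and pitcher above 0.3 N).
It fails at once if the pitcher lifted, tipped or slid off the middle of the turntable by 20 mm (height (world z) of pitcher above 0.085 m or angle between pitcher's own z axis and vertical above 0.15 rad or horizontal distance between pitcher and stand above 0.02 m).
It fails at once if the turntable spun faster than 2.5 rad/s, not gently (velocity of joint wheel above 2.5 rad/s or velocity of joint wheel below -2.5 rad/s).
It fails at once if the turntable struck by the fingers with over 25 N, or pushed with the arm or gripper's body instead of the fingers (contact force between the fingers and stand above 25 N or contact force between the arm and stand above 3 N).
It fails at once if the tin, the mug of brushes or the bowl moved by 30 mm (distance of any of tin, brush_mug, bowl from where it was at the start of the episode above 0.03 m).
It also fails if it takes over 72 s, if anything falls off the work surface, if the arm or the gripper's body presses on something with over 40 N, if the wrist force passes 120 N, or if a joint passes its speed limit or range.

## Robot

A 6-joint arm with a two-finger parallel gripper is mounted at the origin on the work surface. World frame = base frame: x ahead of the robot, y to its left, z up, the work surface at z = 0. Lengths are in mm, angles in rad, forces in N, time in s.
With the tool pointing down it reaches from about 350 to 875 mm from the base axis. Payload 4.2 kg.
Tool frame: the origin (TCP) lies at the very end of the fingers, on their centre line; the grasp point (between the pads) lies 19 mm behind it; z points along the fingers, y is the direction in which the jaws open and shut (so a half turn about z gives the same grasp; the last joint's range is limited). The gripper opens to 85 mm and grips with 20 to 120 N. Pads are 22 mm wide; open, the fingers measure 114 mm over their backs; the gripper's body (76 mm by 85 mm) begins 54 mm behind the grasp point. The pads swing forward as they close: fully open they stand 13 mm farther back than shut.
Start: joints at [-0.991, 0.385, 0.008, 0, -1.194, -0.259], TCP at [197.094, -593.088, 231.312] pointing down, gripper open.
Joint ranges: [-3.14, 3.14], [-1.21, 2.06], [-1.07, 1.41], [-3.16, 2.05], [-2.99, -0.16], [-3.1, 3.1]. Speed limits (rad/s): [2.79, 2.79, 3.14, 3.14, 3.14, 3.14].

## Interface

Orientations are given as a unit quaternion [x, y, z, w].
In Python, from bench import arm, optics, job gives the robot as it stands.
- The arm moves only by the tool send_rows, never from a script. Its argument "steps" is a list that holds one entry, the list of rows, each a list of 5 numbers: the shift along the tool's x, y, z in cm, then the turn about the tool's z in rad, then the opening, from 0 (shut) to 1 (fully open). A call has 1 to 10 rows; each row shifts and turns the pose as measured when the row begins, along the tool's axes as they then stand; what a row does not reach is not made up. A row lasts 1/12 s, in which the tool goes at most 41.7 mm and 7.16 degrees, less where a joint would pass 70% of its speed; a pose out of reach is approached as far as the arm can. A call with a gripper value outside its range is refused whole. The fingers move at their own pace and stop on an object; the grip force is fixed at half the most. Time passes only in rows, so rows that do not move let the fingers close. It gives the time, the measured TCP pose, the force and the opening at its end, in the units of the state.
- arm.read_state(): the state, without advancing time (a new reading comes with each control period).
- optics.get_image(name): name is "scene" or "top" or "wrist"; returns (picture, depth): 480x640x3 uint8, blue, green, red; 480x640 float32, mm along the optical axis (not along the pixel's ray), 0 where there is no reading.
- optics.get_calibration(name): a dict with "K" (3x3 intrinsics, pixels), "rvec" (rotation vector, rad) and "tvec" (3), from world to camera coordinates, as OpenCV has them; the wrist camera has in their place "hand_eye" (4x4, takes a point from camera to tool coordinates, whose origin is the TCP and whose axes are the flange's). Camera axes: x right, y down, z forward; pixel columns grow to the right and rows downward; lengths in mm; the calibration is good to about 2 mm. A picture is of the moment at which its call begins: read the wrist's pose just before it. get_calibration takes no time and is no camera call.
- job.job_done(): hands the job in, once; it reports no verdict.
The state is a dict: "clock": time; "joints": joint angles; "joint_vel": joint speeds; "joint_efforts": joint torques, N m; "position": TCP position; "ee_rot": TCP orientation; "contact_force": force on the tool from outside, world axes, zero at the start; "wrist_torque": the same for the moment, N m; "gripper_width": finger opening in mm.
Only numpy, scipy, OpenCV 4.12 (cv2) and the standard library are available. Lean on these libraries where they do the work, as an engineer would, in place of code of your own. Each camera call takes 0.05 s, during which the arm holds its last target. There are 200 camera calls.

## Working session

There is one attempt and no reset: what is moved stays moved. The work goes in short steps, Python scripts to look and compute and a tool call to move; the robot and the scene stay as the last step left them, time stands still between calls to the robot, and variables do not carry over. Pictures are saved under pics/ and viewed, about 8 in all and at most 12, crops included, and the job is handed in when it is done.

Besides the shell and the picture viewer there is one more tool, called after "Request:" by a JSON object that holds its "method" and its "body", one argument or row to a line. send_rows: Moves the arm, as the interface text tells. Its arguments: {"type":"object","properties":{"steps":{"type":"array","items":{"type":"array","items":{"type":"array","items":{"type":"number"}}}}},"required":["steps"]}

```bash
mkdir -p pics; cat > h.py <<'E'
from bench import arm, optics, job
import numpy as np, cv2
def grab(n):
    im,d=optics.get_image(n); im=np.array(im); d=np.array(d); np.savez('pics/%s.npz'%n,im=im,d=d); cv2.imwrite('pics/%s.png'%n,im); return im,d
def load(n):
    z=np.load('pics/%s.npz'%n); return z['im'],z['d']
def cal(n):
    c=optics.get_calibration(n); R=cv2.Rodrigues(np.array(c['rvec'],float))[0]; return np.array(c['K']),R,np.array(c['tvec'],float).ravel()
def pts(n,uv,z=None,d=None):
    """world points: rays onto plane z, or by depth"""
    K,R,t=cal(n); uv=np.atleast_2d(uv).astype(float)
    r=np.c_[uv,np.ones(len(uv))]@np.linalg.inv(K).T
    if d is not None:
        return (r*d[uv[:,1].astype(int),uv[:,0].astype(int)][:,None]-t)@R
    C=-R.T@t; w=r@R; return C+w*((z-C[2])/w[:,2])[:,None]
def proj(n,P):
    K,R,t=cal(n); p=(np.atleast_2d(P)@R.T+t)@K.T; return p[:,:2]/p[:,2:]
E
python3 - <<'E'
from h import *
for n in('scene','top'):
    grab(n); K,R,t=cal(n); print(n,(-R.T@t).round(),R[2].round(2),K[0,0])
s=arm.read_state(); print(s['clock'],s['position'],s['ee_rot'],s['contact_force'])
E
```

```text
scene [1150.  773. 1503.] [-0.43 -0.46 -0.78] 588.7138729933362
top [ 236.  -23. 1491.] [ 0.13 -0.01 -0.99] 439.1769458290588
0.1 [ 196.92375038 -592.61625808  230.34317408] [-1.59633528e-01  9.87175869e-01  9.48532706e-04 -1.99411965e-04] [-1.13271695  0.72860592  0.82733564]
```

View pics/scene.png

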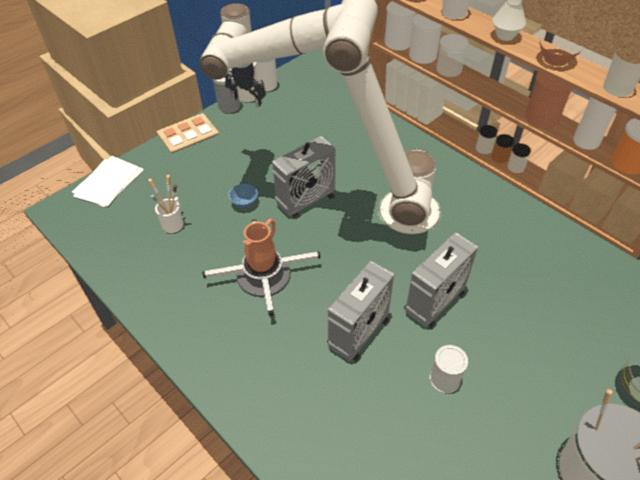

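View pics/top.png

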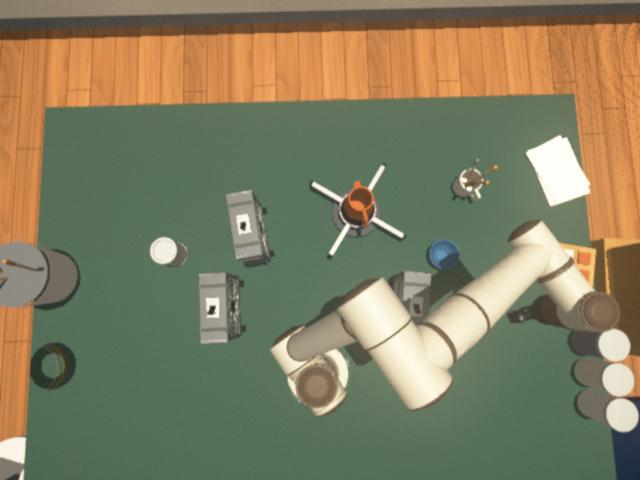

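The top view shows three fans, at about (243,224), (213,308) and (413,290). The turntable is at (356,207), the tin at (165,251), the mug at (468,183) and the bowl at (444,254). The (243,224) fan looks farthest from the base at (318,385). I'll measure it and check a crop.

```bash
python3 - <<'E'
from h import *
im,d=load('top'); v,u=np.mgrid[0:480,0:640]; uv=np.c_[u.ravel(),v.ravel()]
P=pts('top',uv,d=d).reshape(480,640,3); np.save('pics/P.npy',P); ok=d>0
for n,c in (('A',(243,224)),('B',(213,308)),('C',(413,290))):
    w=np.zeros_like(ok); w[c[1]-45:c[1]+45,c[0]-32:c[0]+32]=1
    m=(w&ok&(P[...,2]>200)&(P[...,2]<218)).astype(np.uint8)
    m=cv2.morphologyEx(m,cv2.MORPH_CLOSE,np.ones((9,9)))
    k,l,st,_=cv2.connectedComponentsWithStats(m); i=1+st[1:,4].argmax()
    q=P[(l==i)&(P[...,2]>200)&(P[...,2]<218)][:,:2].astype(np.float32); r=cv2.minAreaRect(q)
    print(n,r,'dist',np.hypot(*r[0]))
w=np.zeros_like(ok); w[155:262,305:410]=1
h=cv2.cvtColor(im,cv2.COLOR_BGR2HSV)
arm_=w&(h[...,1]<60)&(h[...,2]>170); ys,xs=np.nonzero(arm_)
A=pts('top',np.c_[xs,ys],z=63)[:,:2]
# arms: fit centre+angle by axis lines (4-fold), least squares
from scipy.optimize import least_squares
c0=pts('top',[356,209],z=63)[0,:2]
def f(p):
    q=A-p[:2]; c,s=np.cos(p[2]),np.sin(p[2]); a=q@[c,s]; b=q@[-s,c]; return np.minimum(abs(a),abs(b))
best=min((least_squares(f,[*c0,a],loss='soft_l1',f_scale=8) for a in np.arange(0,1.57,.2)),key=lambda r:r.cost)
print('hub',best.x,np.abs(best.fun).mean(),len(A), 'R',np.percentile(np.hypot(*(A-best.x[:2]).T),[50,99,100]))
o=w&(h[...,0]<18)&(h[...,1]>110)
print('orange z pct',np.percentile(P[...,2][o&ok],[5,50,95,99]))
hub=best.x[:2]
for lo,hi in((110,150),(150,190),(190,225)):
    q=P[o&(P[...,2]>lo)&(P[...,2]<hi)][:,:2]-hub; r=np.hypot(*q.T); j=r>55
    print(lo,len(q),q.mean(0),'far',j.sum(), [(round(float(np.degrees(np.arctan2(y,x)))),round(float(np.hypot(x,y)))) for x,y in q[j]][:30])
a=cv2.resize(im[130:290,190:420],None,fx=3.4,fy=3.4,interpolation=cv2.INTER_CUBIC); cv2.imwrite('pics/c1.png',a)
E
```

```text
A ((468.5538635253906, 203.61160278320312), (201.2334442138672, 81.00362396240234), 8.549352645874023) dist 510.88199010389405
B ((226.71109008789062, 293.48858642578125), (199.96788024902344, 81.22139739990234), 1.6875758171081543) dist 370.85505083663475
C ((237.20880126953125, -294.3863525390625), (80.5567398071289, 152.4544219970703), 83.55935668945312) dist 378.0626138101745
hub [ 533.15709984 -147.11672375   -5.27707985] 5.413912521708189 715 R [113.41545334 172.21660743 173.85033819]
orange z pct [ 72.83468945 158.92672331 215.85765301 219.12239958]
110 143 [-14.78376751   6.95197971] far 5 [(-170, 56), (-173, 58), (-171, 60), (-174, 62), (-171, 63)]
150 184 [-19.15038303  10.83952372] far 10 [(-169, 62), (-170, 66), (-171, 71), (-173, 72), (-172, 73), (-171, 76), (-169, 77), (-167, 78), (-170, 77), (-169, 79)]
190 303 [ 1.06981302 -1.46040447] far 29 [(7, 56), (-173, 55), (-170, 56), (-166, 56), (-164, 58), (-172, 57), (-170, 59), (-168, 60), (-165, 61), (-174, 62), (-171, 62), (-168, 63), (-166, 63), (-173, 63), (-171, 64), (-169, 65), (-166, 65), (-173, 65), (-171, 67), (-169, 68), (-167, 69), (-171, 69), (-169, 70), (-166, 70), (-169, 72), (-167, 73), (-172, 74), (-169, 75), (-167, 76)]
```

View pics/c1.png

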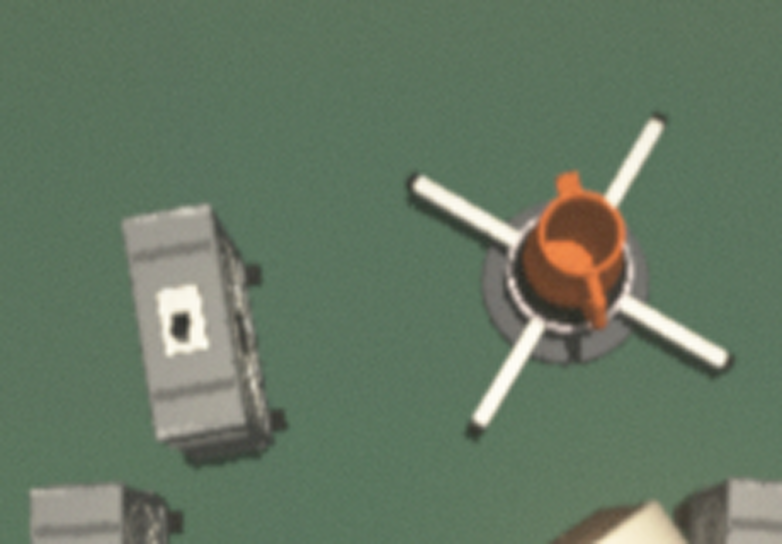

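Fan A is the one meant: it is 511 mm from the base, against 371 mm for B and 378 mm for C. In the crop its toggle sits at about (180,325). The handle is the thin loop at (600,310), pointing towards the robot, and the spout is at (568,185). The turn needed is about 90° clockwise. Next I'll check the arm's body clearances and refine the arms' angle.

```bash
python3 - <<'E'
from h import *
from scipy.optimize import least_squares
im,d=load('top'); P=np.load('pics/P.npy'); h=cv2.cvtColor(im,cv2.COLOR_BGR2HSV)
w=np.zeros(d.shape,bool); w[155:262,305:410]=1
ys,xs=np.nonzero(w&(h[...,1]<60)&(h[...,2]>170)); A=pts('top',np.c_[xs,ys],z=63)[:,:2]
A=A[np.hypot(*(A-[533,-147]).T)>75]
def f(p):
    q=A-p[:2]; c,s=np.cos(p[2]),np.sin(p[2]); return np.minimum(abs(q@[c,s]),abs(q@[-s,c]))
b=least_squares(f,[533,-147,1.006],loss='soft_l1',f_scale=4); print('hub',b.x[:2],np.degrees(b.x[2]),abs(b.fun).mean(),len(A))
o=w&(h[...,0]<18)&(h[...,1]>110)&(P[...,2]>150); q=P[o][:,:2]-b.x[:2]; r=np.hypot(*q.T); j=r>60
print('handle deg',np.degrees(np.arctan2(*q[j].mean(0)[::-1])),j.sum())
print('bowl',P[254,444],'mug',P[183,468],'tin',P[251,165],'toggle',[P[v,u].round() for u,v in((242,226),(243,224),(243,228))])
print('TCPpx',proj('top',[197,-593,231]))
for u,v in((600,310),(570,270),(540,235),(500,275),(470,300),(430,330),(420,380),(360,310),(315,340)): print((u,v),P[v,u].round())
v,u=np.mgrid[0:480:1,0:640:1]; si,sd=load('scene'); S=pts('scene',np.c_[u.ravel(),v.ravel()],d=sd).reshape(480,640,3)
for u,v in((215,63),(240,70),(240,90),(255,95),(260,50),(300,40),(345,50),(380,120)): print('s',(u,v),S[v,u].round())
E
```

```text
hub [ 532.75399385 -147.01316735] 57.64666675905848 4.138812905715865 578
handle deg 178.23408819836604 35
bowl [ 380.84953438 -442.27746864    3.84092307] mug [ 610.14902782 -520.19695341   66.68931522] tin [405.35887617 469.85492104 108.66302635] toggle [array([454., 201., 248.]), array([462., 200., 236.]), array([449., 199., 244.])]
TCPpx [[523.10958916 308.4376228 ]]
(600, 310) [ 200. -586.  591.]
(570, 270) [ 284. -548.  566.]
(540, 235) [ 361. -491.  567.]
(500, 275) [ 276. -376.  622.]
(470, 300) [ 229. -301.  660.]
(430, 330) [ 178. -213.  698.]
(420, 380) [  99. -183.  733.]
(360, 310) [218. -87. 731.]
(315, 340) [147.  -4. 467.]
s (215, 63) [ 380. -458.  548.]
s (240, 70) [ 222. -570.  394.]
s (240, 90) [  25. -875.   55.]
s (255, 95) [ 197. -540.  299.]
s (260, 50) [ 288. -367.  589.]
s (300, 40) [ 227. -269.  635.]
s (345, 50) [256. -78. 706.]
s (380, 120) [185. -11. 494.]
```

Measured so far:

| Item | Value |
|---|---|
| Hub | (533,-147) |
| Arms | 57.6° + k·90° |
| Handle | about -170° |
| Bearing to fan middle | 100.4° |
| Turn needed | about 90° clockwise |

The wrist's underside clears everything when the tip is at z≈35. I'll lift, shut the gripper, and go to the counter-clockwise side of the arm at 147.6°.

Request:
{"method": "send_rows", "body": {
  "steps": [
    [[0,0,-3.5,0,0],[0,0,-3.5,0,0],[-2.3,2.9,0,0,0],[-2.3,2.9,0,0,0],[-2.3,2.9,0,0,0],[-2.3,2.9,0,0,0],[-2.3,2.9,0,0,0],[-2.3,2.9,0,0,0],[-2.3,2.9,0,0,0],[-2.3,2.9,0,0,0]]
  ]
}}

```text
clock: 0.93
position: [299.4, -308.0, 297.0]
ee_rot: [-0.153, 0.988, 0.008, -0.003]
contact_force: [1.1, 0.8, -0.5]
gripper_width: 0.2
```

Request:
{"method": "send_rows", "body": {
  "steps": [
    [[-2.3,2.9,0,0,0],[-2.3,2.9,0,0,0],[-2.3,2.9,0,0,0],[-2.3,2.9,0,0,0],[0,0,0,0,0]]
  ]
}}

```text
clock: 1.35
position: [352.7, -157.8, 297.9]
ee_rot: [-0.156, 0.988, 0.009, -0.002]
contact_force: [-0.4, -0.8, 0.1]
gripper_width: -0.2
```

Request:
{"method": "send_rows", "body": {
  "steps": [
    [[-1.7,2.3,0,0,0],[-1.7,2.3,0,0,0],[0,0,3.5,0,0],[0,0,3.5,0,0],[0,0,3.5,0,0],[0,0,3.5,0,0],[0,0,3.5,0,0],[0,0,0,0,0]]
  ]
}}

```text
clock: 2.02
position: [373.0, -95.2, 120.5]
ee_rot: [-0.16, 0.987, 0.008, 0.004]
contact_force: [-0.7, -0.2, -1.2]
gripper_width: -0.4
```

```bash
python3 - <<'E'
from h import *
s=arm.read_state(); print(s['clock'],s['position'],s['joints'],s['contact_force']); grab('wrist'); grab('scene')
a=load('scene')[0][180:330,180:380]; b=load('wrist')[0]
a=cv2.resize(a,(480,360),interpolation=cv2.INTER_CUBIC); b=cv2.resize(b,(320,240)); c=np.zeros((360,800,3),np.uint8); c[:,:480]=a; c[:240,480:]=b
cv2.imwrite('pics/v4.png',c)
E
```

```text
2.0167 [372.97101416 -95.15045965 120.45039344] [ 0.16417175  0.10328875 -0.69379835 -0.02385788 -0.76667244 -1.39680569] [-0.66221175 -0.20551893 -1.22985643]
```

View pics/v4.png

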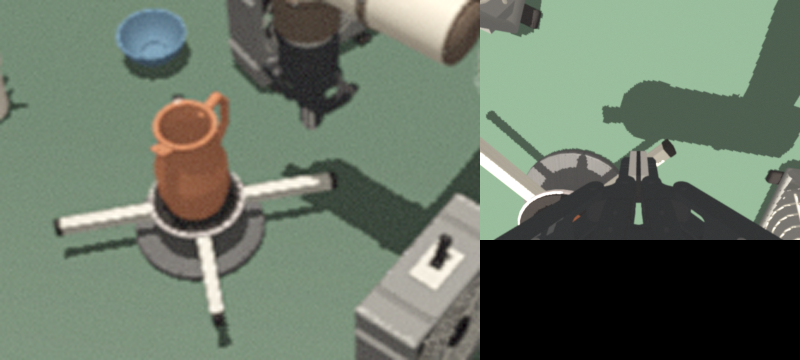

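The picture shows the closed fingers hanging over the robot side of the near arm, whose end is at (330,180) in the crop. They are clear of the pitcher and its handle at (220,110). I'll go down to z≈36 and then start the arc.

Request:
{"method": "send_rows", "body": {
  "steps": [
    [[0,0,3,0,0],[0,0,3,0,0],[0,0,2,0,0],[0,0,0.4,0,0],[0,0,0,0,0]]
  ]
}}

```text
clock: 2.53
position: [393.9, -93.3, 51.6]
ee_rot: [-0.163, 0.986, 0.005, 0.024]
contact_force: [1.1, 0.1, 0.3]
gripper_width: 0.0
```

```bash
cat >> h.py <<'E'
HUB=np.array([532.8,-147.])
from scipy.spatial.transform import Rotation
def arc(a_to,n,r=162,z=38):
    s=arm.read_state(); p=np.array(s['position']); R=Rotation.from_quat(s['ee_rot']).as_matrix()
    a0=np.degrees(np.arctan2(*(p[:2]-HUB)[::-1])); r0=np.hypot(*(p[:2]-HUB))
    print('now',p.round(1),'ang',a0.round(1),'r',r0.round(1),s['contact_force'].round(1) if hasattr(s['contact_force'],'round') else s['contact_force'])
    q=p
    for k in range(1,n+1):
        a=np.radians(a0+(a_to-a0)*k/n); rr=r0+(r-r0)*k/n
        w=np.array([*(HUB+rr*np.array([np.cos(a),np.sin(a)])),p[2]+(z-p[2])*k/n]); print(((R.T@(w-q))/10).round(2).tolist()); q=w
E
python3 -c "
from h import *
arc(125,10)"
```

```text
now [393.9 -93.3  51.6] ang 158.9 r 149.0 [1.1 0.1 0.3]
[-0.48, 0.75, 0.16]
[-0.53, 0.72, 0.17]
[-0.58, 0.69, 0.17]
[-0.62, 0.66, 0.17]
[-0.67, 0.63, 0.17]
[-0.71, 0.59, 0.17]
[-0.75, 0.55, 0.18]
[-0.79, 0.51, 0.18]
[-0.83, 0.47, 0.18]
[-0.86, 0.42, 0.18]
```

Request:
{"method": "send_rows", "body": {
  "steps": [
    [[-0.5,0.75,0.2,0,0],[-0.5,0.7,0.2,0,0],[-0.6,0.7,0.2,0,0],[-0.6,0.65,0.2,0,0],[-0.7,0.6,0.2,0,0],[-0.7,0.6,0.2,0,0],[-0.75,0.55,0.2,0,0],[-0.8,0.5,0.2,0,0],[-0.85,0.45,0.2,0,0],[-0.85,0.4,0.2,0,0]]
  ]
}}

```text
clock: 3.37
position: [451.9, -6.0, 45.1]
ee_rot: [-0.163, 0.986, 0.005, 0.035]
contact_force: [-0.6, -0.4, 0.5]
gripper_width: -0.1
```

```bash
python3 -c "
from h import *
arc(100,10)"
```

```text
now [451.9  -6.   45.1] ang 119.9 r 162.5 [-0.6 -0.4  0.5]
[-0.55, 0.09, 0.11]
[-0.55, 0.07, 0.11]
[-0.55, 0.05, 0.11]
[-0.56, 0.03, 0.11]
[-0.56, 0.02, 0.11]
[-0.56, -0.0, 0.11]
[-0.56, -0.02, 0.11]
[-0.55, -0.04, 0.11]
[-0.55, -0.06, 0.11]
[-0.55, -0.08, 0.11]
```

Request:
{"method": "send_rows", "body": {
  "steps": [
    [[-0.9,0.15,0.1,0,0],[-0.9,0.1,0.1,0,0],[-0.9,0.05,0.1,0,0],[-0.9,0,0.1,0,0],[-0.9,-0.05,0.1,0,0],[-0.9,-0.1,0.1,0,0],[-0.9,-0.15,0,0,0],[-0.9,-0.2,0,0,0]]
  ]
}}

```text
clock: 4.03
position: [527.5, 18.2, 42.0]
ee_rot: [-0.163, 0.986, 0.005, 0.033]
contact_force: [-1.0, 0.2, -0.1]
gripper_width: -0.1
```

```bash
python3 - <<'E'
from h import *
arc(75,6)
grab('scene'); grab('top'); a=load('scene')[0][170:370,160:420]; b=load('top')[0][140:280,280:430]
c=np.zeros((400,800,3),np.uint8); c[:308,:400]=cv2.resize(a,(400,308)); c[:373,400:]=cv2.resize(b,(400,373)); cv2.imwrite('pics/v5.png',c)
E
```

```text
now [527.5  18.2  42. ] ang 91.8 r 165.2 [-1.   0.2 -0.1]
[-0.74, -0.31, 0.12]
[-0.72, -0.34, 0.12]
[-0.71, -0.38, 0.11]
[-0.68, -0.41, 0.11]
[-0.66, -0.44, 0.11]
[-0.64, -0.47, 0.11]
```

View pics/v5.png

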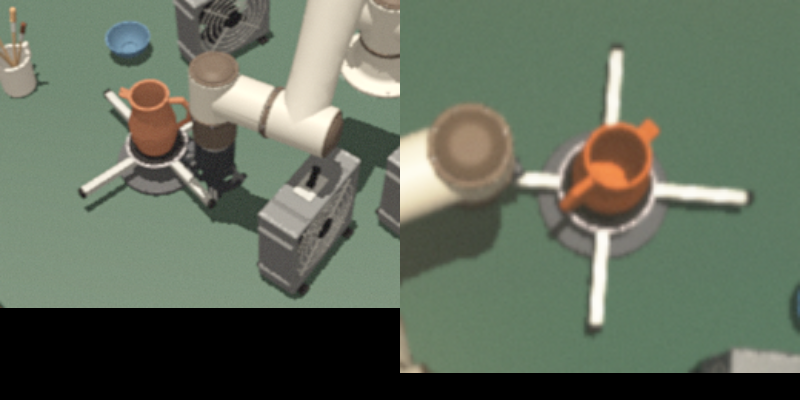

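The pushing works. The arms are now near 0/90°, and the handle in the top crop at (575,195) points towards the left and down. I'll measure the handle before the last part.

```bash
cat >> h.py <<'E'
def handle(fan=(468.6,203.6)):
    im,d=load('top'); v,u=np.mgrid[0:480,0:640]; P=pts('top',np.c_[u.ravel(),v.ravel()],d=d).reshape(480,640,3)
    h=cv2.cvtColor(im,cv2.COLOR_BGR2HSV); w=np.zeros(d.shape,bool); w[155:262,305:410]=1
    o=w&(h[...,0]<18)&(h[...,1]>110)&(P[...,2]>120)
    q=P[o]-[*HUB,0]; r=np.hypot(q[:,0],q[:,1])
    far=q[(r>70)&(r<95)]; m=far[:,:2].mean(0); u0=m/np.hypot(*m)
    j=(r>55)&(r<95)&(q[:,:2]@u0>50)&(abs(q[:,:2]@[-u0[1],u0[0]])<20); s=q[j,:2].mean(0)
    # rim circle at the top
    rim=q[(q[:,2]>205)&(r<60)][:,:2].astype(np.float32); c,_=cv2.minEnclosingCircle(rim)
    print('handle',np.degrees(np.arctan2(*m[::-1])),len(far),'wide',np.degrees(np.arctan2(*s[::-1])),j.sum(),'rim c',c,'want',np.degrees(np.arctan2(fan[1]-HUB[1],fan[0]-HUB[0])))
    ys,xs=np.nonzero(w&(h[...,1]<60)&(h[...,2]>170)&(P[...,2]<75)&(P[...,2]>50)); A=pts('top',np.c_[xs,ys],z=63)[:,:2]-HUB
    rr=np.hypot(*A.T); A=A[(rr>80)&(rr<178)]; print('arms',np.degrees(np.angle(np.mean(np.exp(4j*np.arctan2(A[:,1],A[:,0]))))/4)%90)
E
python3 -c "
from h import *
handle()"
```

```text
handle 128.94523756036716 15 wide 128.67362742239564 41 rim c (1.9343223571777344, 4.483678817749023) want 100.37673574034254
arms 83.39945855473191
```

```bash
python3 -c "
from h import *
arc(64,10,165,42)"
```

```text
now [529.   18.5  42.3] ang 91.3 r 165.6 [ 0.1 -0.6 -0.2]
[-0.74, -0.26, 0.05]
[-0.73, -0.3, 0.05]
[-0.71, -0.33, 0.05]
[-0.7, -0.36, 0.05]
[-0.68, -0.4, 0.05]
[-0.66, -0.43, 0.05]
[-0.64, -0.46, 0.05]
[-0.62, -0.49, 0.05]
[-0.59, -0.52, 0.04]
[-0.57, -0.55, 0.04]
```

Request:
{"method": "send_rows", "body": {
  "steps": [
    [[-0.75,-0.25,0.05,0,0],[-0.75,-0.3,0.05,0,0],[-0.7,-0.35,0.05,0,0],[-0.7,-0.35,0.05,0,0],[-0.7,-0.4,0.05,0,0],[-0.65,-0.45,0.05,0,0],[-0.65,-0.45,0.05,0,0],[-0.6,-0.5,0.05,0,0],[-0.6,-0.5,0.05,0,0],[0,0,0,0,0]]
  ]
}}

```text
clock: 4.97
position: [604.5, 1.8, 41.1]
ee_rot: [-0.163, 0.986, 0.005, 0.033]
contact_force: [0.5, -0.3, 1.2]
gripper_width: -0.2
```

```bash
python3 -c "
from h import *
grab('top'); arc(62,3,165,42); handle()"
```

```text
now [603.7   2.   41. ] ang 64.5 r 165.0 [-0.6 -0.6 -0.3]
[-0.18, -0.17, -0.02]
[-0.17, -0.17, -0.02]
[-0.17, -0.18, -0.02]
handle 101.4899667242048 15 wide 101.21099080892029 49 rim c (0.5814438462257385, 1.8982393741607666) want 100.37673574034254
arms 55.940433272715154
```

The handle is at 101.3° against 100.4° wanted. I'll back off the arm and lift away.

Request:
{"method": "send_rows", "body": {
  "steps": [
    [[0.7,0.5,0,0,0],[0.9,0.5,0,0,0],[0,0,-3.5,0,0],[0,0,-3.7,0,0],[0,0,-3.7,0,0],[0,0,-3.7,0,0],[0,0,-3.7,0,0],[0,0,-3.7,0,0],[0,0,-3.7,0,0],[0,0,-2,0,0]]
  ]
}}

```text
clock: 5.85
position: [551.8, 1.8, 319.0]
ee_rot: [-0.163, 0.986, 0.005, 0.021]
contact_force: [0.3, 0.1, -0.7]
gripper_width: -0.1
```

```bash
cat >> h.py <<'E'
def togo(w,vmax=35.):
    s=arm.read_state(); p=np.array(s['position']); R=Rotation.from_quat(s['ee_rot']).as_matrix()
    q=R.T@(np.array(w)-p)/10; print(p.round(1),R[:,2].round(3),'total cm',q.round(2),'rows',np.ceil(np.linalg.norm(q)*10/vmax))
E
python3 -c "
from h import *
togo([409,195,300])"
```

```text
[551.8   1.8 319. ] [ 0.039  0.017 -0.999] total cm [ 7.36 22.88  1.69] rows 7.0
```

Request:
{"method": "send_rows", "body": {
  "steps": [
    [[1.1,3.3,0.1,0,0],[1.1,3.3,0.1,0,0],[1.1,3.3,0.1,0,0],[1.1,3.3,0.1,0,0],[1.1,3.3,0.1,0,0],[1.1,3.3,0.1,0,0],[1.0,3.0,0.1,0,0],[0,0,0,0,0]]
  ]
}}

```text
clock: 6.52
position: [393.1, 197.3, 313.1]
ee_rot: [-0.162, 0.986, 0.008, 0.028]
contact_force: [-0.2, -0.7, -1.1]
gripper_width: 0.0
```

```bash
python3 - <<'E'
from h import *
togo([409,195,238])
grab('top'); handle(); grab('scene')
im,d=load('top'); P=pts('top',np.argwhere(np.ones((25,25)))[:,::-1]+[231,212],d=d); t=P[P[:,2]>228]; print('toggle pts',t.mean(0).round(1),t.max(0).round(),len(t))
a=load('scene')[0][160:370,180:430]; cv2.imwrite('pics/v6.png',cv2.resize(a,None,fx=2.5,fy=2.5,interpolation=cv2.INTER_CUBIC))
E
```

```text
[393.1 197.3 313.1] [ 0.052  0.025 -0.998] total cm [-0.99 -0.78  7.58] rows 3.0
handle 101.53324309381465 16 wide 101.1476627400921 49 rim c (0.7914605140686035, 1.407663345336914) want 100.37673574034254
arms 55.97339352082466
toggle pts [395.6 152.  530.5] [ 463.  208. 1491.] 278
```

View pics/v6.png

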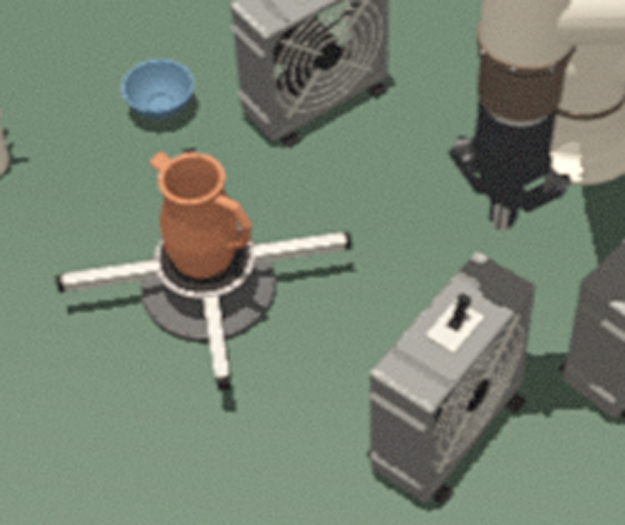

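The handle at (240,215) points at the fan. The toggle at (460,308) still leans towards the robot, and the finger hangs behind it on the robot side. I'll lower beside it.

Request:
{"method": "send_rows", "body": {
  "steps": [
    [[-0.3,-0.3,2.5,0,0],[-0.3,-0.3,2.5,0,0],[-0.3,-0.3,2.0,0,0],[-0.1,0,0.7,0,0],[0,0,0,0,0]]
  ]
}}

```text
clock: 7.03
position: [412.2, 188.5, 235.8]
ee_rot: [-0.16, 0.987, 0.009, 0.03]
contact_force: [-0.2, -0.2, 0.6]
gripper_width: 0.1
```

```bash
python3 -c "
from h import *
togo([409,195,236]);togo([436,199,236]); togo([485,206,236])"
```

```text
[412.2 188.5 235.8] [ 0.057  0.027 -0.998] total cm [ 0.1   0.72 -0.02] rows 1.0
[412.2 188.5 235.8] [ 0.057  0.027 -0.998] total cm [-2.58  0.24  0.14] rows 1.0
[412.2 188.5 235.8] [ 0.057  0.027 -0.998] total cm [-7.44 -0.64  0.44] rows 3.0
```

Request:
{"method": "send_rows", "body": {
  "steps": [
    [[-0.7,0.3,0.04,0,0],[-0.7,0.3,0.04,0,0],[-0.7,0,0.04,0,0],[-0.7,-0.05,0.04,0,0],[-0.6,-0.05,0.04,0,0],[-0.6,-0.05,0.04,0,0],[-0.6,-0.05,0.04,0,0],[-0.6,-0.05,0.04,0,0]]
  ]
}}

```text
clock: 7.7
position: [465.6, 209.0, 240.2]
ee_rot: [-0.159, 0.987, 0.009, 0.031]
contact_force: [-15.2, -0.7, 4.8]
gripper_width: 0.2
```

```bash
python3 -c "
from h import *
print(arm.read_state()['contact_force']); togo([468,203,236])
grab('scene'); im=load('scene')[0][250:350,300:420]; cv2.imwrite('pics/v7.png',cv2.resize(im,None,fx=4,fy=4,interpolation=cv2.INTER_CUBIC))"
```

```text
[-15.19265639  -0.70400142   4.79080969]
[465.6 209.  240.2] [ 0.059  0.028 -0.998] total cm [-0.01 -0.64  0.41] rows 1.0
```

View pics/v7.png

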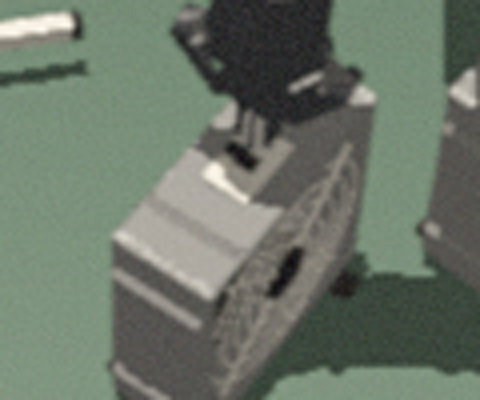

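The paddle at (240,155) leans to the far side and the 15 N reading says it is at its stop. I'll back off, lift, and look again.

Request:
{"method": "send_rows", "body": {
  "steps": [
    [[1.5,0,0,0,0],[2,0,0,0,0],[2,0,-1,0,0],[1,0,-3,0,0],[0,0,-3.5,0,0],[0,0,-3,0,0],[0,0,0,0,0],[0,0,0,0,0]]
  ]
}}

```text
clock: 8.42
position: [399.4, 186.9, 344.4]
ee_rot: [-0.158, 0.987, 0.009, 0.031]
contact_force: [0.3, 1.1, -1.2]
gripper_width: -0.0
```

```bash
python3 - <<'E'
from h import *
s=arm.read_state(); print(s['position'],s['contact_force'])
grab('top'); handle(); grab('scene')
im,d=load('scene'); v,u=np.mgrid[270:310,345:385]; P=pts('scene',np.c_[u.ravel(),v.ravel()],d=d)
t=P[(P[:,2]>222)&(P[:,2]<262)&(abs(P[:,0]-468)<45)&(abs(P[:,1]-203)<25)]; print('toggle',t.mean(0).round(1),'tip',t[t[:,2]>240].mean(0).round(1),len(t))
a=im[170:350,190:430]; cv2.imwrite('pics/v8.png',cv2.resize(a,None,fx=3,fy=3,interpolation=cv2.INTER_CUBIC))
E
```

```text
[399.36033433 186.92263903 344.41120478] [ 0.28998536  1.05597407 -1.24813851]
handle 101.313927703068 15 wide 101.14457168508615 50 rim c (-0.5740175247192383, 1.4682464599609375) want 100.37673574034254
arms 55.955522610094256
toggle [480.4 209.5 241. ] tip [482.8 208.5 246. ] 33
```

View pics/v8.png

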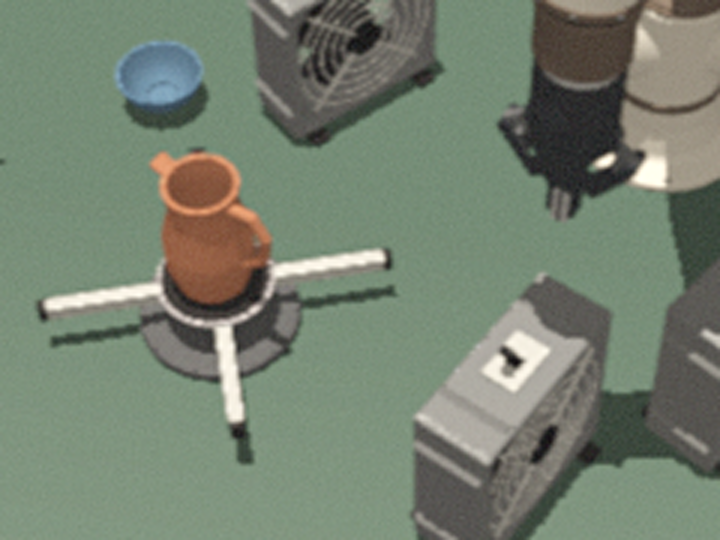

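The toggle at (512,360) now leans to the far side, its tip about 14 mm past the pivot. The handle still aims at the fan and the arm is clear of everything, so I'm handing in.

```bash
python3 -c "
from h import *
job.job_done()"
```

```text
the job is handed in; nothing more can be done
```

I turned the turntable about 90° clockwise with the closed fingertips pushing one arm, then pushed the far fan's toggle over and backed clear. I handed it in at about 8.5 s; no verdict was reported.

- **Pitcher handle:** it points at 101.2°, against 100.4° to the fan's middle, which is about 5 mm off the line where 50 mm is allowed. The reading held through three looks after the last push. The rim centre measured within 2 mm of the turntable's axis.
- **Toggle:** the push met about 15 N at its stop, and afterwards the paddle leaned to the far side. The tip measured 14 mm past the pivot, where 17 mm is expected when fully on. I took that 3 mm gap as measuring error, since the joint angle itself could not be read.
- **Arm:** it ended about 0.1 m above the fan top, with force readings at noise level. The tool had tilted about 4° near the arm's inner reach limit, with no effect that I saw.
- **Tin, mug and bowl:** the arm's path stayed clear of all three. I did not measure them again at the end.

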